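# Push a note pad home in a clamping board and snap the clamp over

## Robot

A 6-joint arm with a two-finger parallel gripper is mounted at the origin on a cart in front of the work surface, level with it; the furniture and walls round the work are solid. World frame = base frame: x ahead of the robot, y to its left, z up, the work surface at z = 0. Lengths are in m, angles in degrees, forces in N, time in s.
With the tool pointing down it reaches from about 0.375 to 0.9 m from the base axis. Payload 3.1 kg.
Tool frame: the origin (TCP) lies on the front face of the gripper's body, between the roots of the fingers; the fingertips stand 70 mm ahead of it and the grasp point (between the pads) lies 51 mm ahead of it (bot.tip_extent is the distance from the TCP to the fingertips, in m); z points along the fingers, x is the direction in which the jaws open and shut, and the axes are right-handed (so a half turn about z gives the same grasp; the last joint's range is limited). The gripper opens to 87 mm and grips with 3 to 60 N. Pads are 19 mm wide; open, the fingers measure 117 mm over their backs; the gripper's body (75 mm by 190 mm) begins 51 mm behind the grasp point.
Start: joints at [58.585, 30.224, 82.088, -0, 67.689, -10.227], TCP at [0.226, 0.583, 0.292] pointing down, gripper open.
Joint ranges: [-176.69, 176.69], [-43.24, 126.21], [12.49, 139.97], [-82, 262], [0, 151.66], [-163.58, 163.58]. Speed limits (degrees/s): [159.86, 159.86, 180, 180, 180, 180].

## Interface

Orientations are given as a 3x3 rotation matrix whose columns are the frame's x, y, z axes.
In Python, from rig import bot, viewer, ticket gives the robot as it stands. The module is installed in compiled form; this text tells all that it offers.
- The arm moves only by the tool arm_command, never from a script. Its argument "targets" is a list of rows, each an object with "rot": the turn, a rotation vector about the tool's x, y, z in degrees, a list of three; "offset": the shift along the tool's x, y, z in cm, a list of three; "gripper": the closure, from 0 (fully open) to 1 (shut). A call has 1 to 8 rows; each row is the pose to reach, as a shift and turn from the pose commanded when the call began, along the tool's axes at that moment; what a row does not reach only later rows make up. A row lasts 1/10 s, in which the tool goes at most 50 mm and 8.59 degrees, less where a joint would pass 70% of its speed; a pose out of reach is approached as far as the arm can. A call with a gripper value outside its range is refused whole. The fingers move at their own pace and stop on an object; the grip force is fixed at half the most. Time passes only in rows, so rows that repeat a pose let the fingers close. It gives the time, the measured TCP pose, the force and the opening at its end, in the units of the state.
- bot.read_state(): the state, without advancing time (a new reading comes with each control period).
- viewer.capture(name): name is "scene" or "top"; returns a dict with "frame" (420x560x3 uint8, red, green, blue), "fx", "fy", "cx", "cy" (pixels), "view" (4x4, takes a point from world to camera coordinates). Camera axes: x right, y down, z forward; pixel columns grow to the right and rows downward; lengths in m; the calibration is good to about 2 mm. A picture is of the moment at which its call begins. There is no depth.
- ticket.hand_in(): hands the job in, once; it reports no verdict.
The state is a dict: "time_s": time; "joint_positions": joint angles; "qvel": joint speeds; "tau": joint torques, N m; "position": TCP position; "tcp_rot": TCP orientation; "force": force on the tool from outside, world axes, zero at the start; "moment": the same for the moment, N m; "opening": opening from 0.0 (shut) to 1.0 (fully open).
Only numpy, scipy, OpenCV 4.12 (cv2) and the standard library are available. Lean on these libraries where they do the work, as an engineer would, in place of code of your own. Each camera call takes 0.05 s, during which the arm holds its last target. There are 200 camera calls.

## Task

With the fingertips only, push the note pad along the clamping board until its far edge lies squarely and fully against the low fence. Then push the upright clamp lever over towards the pad, past its centre, so that it snaps down by itself and its rubber foot holds the pad against the board. The pad is only to be pushed, never picked up, and the stapler, sticky notes and binder clip beside the board are left alone.

Things in the scene. Friction and masses are not known exactly. Their poses are not given: they have to be found in the camera images.
- clamp_board: plain grey metal board fixed to the desk, 185 (x) x 150 (y) x 10 mm thick, carrying a fence and a toggle clamp. Origin on the desk surface under the board; x points from its open end (x = -100 mm, nearest the robot) to the clamp end (x = +85 mm), away from the robot and turned 0 to 0.6 rad to the left; z up; y from -75 to +75 mm. Nothing fixed on it is higher than 50 mm above the desk
- fence (a point): middle of the foot of the fence's near face, which the pad goes against: at board x = +40 mm, y = 0, on the board's top (10 mm above the desk). The fence is a straight aluminium bar along the board's y, 130 mm long, 8 mm thick, its top 28 mm above the desk
- pivot (a point): pivot axis of the clamp lever, between two dark steel cheeks behind the fence: board x = +66 mm, y = 0, 40 mm above the desk; the axis runs along the board's y
- clamp_lever (a joint): lever angle, rad. 0 = open: lever up, leaning 25 degrees back from the fence. Grows as it swings over towards the pad (board -x). An over-centre spring drives it away from about 1.0 rad (32 degrees past upright): short of that it springs back open, beyond it snaps down by itself. Takes 4 to 6 N to push over. About 2.0 = level, foot on the pad; 2.15 = stop, no pad under it
- handle_end (a point): end of the lever's handle, on its axis, 100 mm from the pivot. Open: at board x = +108 mm, y = 0, 131 mm above the desk; shut: board x = -34 mm, 40 mm above the desk. The outer 44 mm are a round black grip of 18 mm diameter, the rest is a flat steel bar 14 mm wide (along board y) and 8 mm thick
- clamp_foot: round rubber foot, 20 mm diameter, on a slightly springy stem (gives up to 3 mm), 21 mm long, square to the lever 45 mm from its pivot (this body's origin lies on the pivot, not at the foot). With the lever open it sticks out towards the robot, about 90 mm above the desk; with the lever shut it presses at board x = +21 mm, y = 0, which is 19 mm inside the fence
- note_pad: loose purple note pad, 85 mm (its x) by 100 mm (its y) by 9 mm thick, 0.15 kg, lying flat on the board, 28 to 42 mm short of the fence and up to 0.2 rad askew. Origin at the centre of its underside, z up, x towards the fence
- pad_center (a point): centre of the note pad, half-way up. Home against the fence it is at board x = -2.5 mm, 14.5 mm above the desk
- stapler: red and black desk stapler, 152 x 36 x 41 mm, on the desk to the left of the board; bystander. Origin at the centre of its underside
- sticky_notes: yellow block of sticky notes, 76 x 76 x 16 mm, on the desk to the right of the board; bystander. Origin at the centre of its underside
- binder_clip_1: black binder clip, 32 x 52 x 14 mm, on the desk to the right of the board's open end; bystander. Origin at the centre of its underside
There are look-alikes about, which are no part of the job. Leave any brown or turquoise look-alike of the note_pad alone.

How it is judged (in metres and radians):
On the way, in this order (a step that is already met when the one before it is completed fails the run):
1. the pad lies squarely against the fence while the clamp is still open (x of pad_center in the frame of clamp_board above -0.0065 m and y of pad_center in the frame of clamp_board between -0.04 and 0.04 m and angle between the x axis of note_pad and the x axis of clamp_board, either way round below 0.08 rad and value of joint clamp_lever below 0.5 rad), for 0.2 s.
2. the lever has snapped over and its foot presses on the pad (value of joint clamp_lever between 1.9 and 2.07 rad and contact force between clamp_foot and note_pad above 2 N), for 0.2 s.
At the end, for the whole second after the job is handed in: the pad lies at rest within 4 mm of full contact with the fence, within 0.08 rad of square and within 40 mm of the middle of the board, and the lever is over (1.9 to 2.07 rad) with its foot pressing on the pad with more than 2 N (all of step 2 and x of pad_center in the frame of clamp_board above -0.0065 m and y of pad_center in the frame of clamp_board between -0.04 and 0.04 m and angle between the x axis of note_pad and the x axis of clamp_board, either way round below 0.08 rad and linear speed of note_pad below 0.01 m/s); the robot touches nothing.
It fails at once if the pad is lifted or carried (z of pad_center in the frame of clamp_board above 0.0225 m).
It fails at once if the pad is tipped up (angle between note_pad's own z axis and vertical above 0.2 rad).
It fails at once if the stapler is moved (distance of stapler from where it was at the start of the episode above 0.015 m).
It fails at once if the block of sticky notes is moved (distance of sticky_notes from where it was at the start of the episode above 0.015 m).
It fails at once if the binder clip is moved (distance of binder_clip_1 from where it was at the start of the episode above 0.015 m).
It also fails if it takes over 48 s, if anything falls off the work surface, if the arm or the gripper's body presses on something with over 40 N, if the wrist force passes 120 N, or if a joint passes its speed limit or range.

## Working session

There is one attempt and no reset: what is moved stays moved. The work goes in short steps, Python scripts to look and compute and a tool call to move; the robot and the scene stay as the last step left them, time stands still between calls to the robot, and variables do not carry over. Pictures are saved under pics/ and viewed, about 8 in all and at most 12, crops included, and the job is handed in when it is done.

Besides the shell and the picture viewer there is one more tool, called by a JSON object that holds its "name" and its "arguments". arm_command: Moves the arm, as the interface text tells. Its arguments: {"type":"object","properties":{"targets":{"type":"array"}},"required":["targets"]}

```bash
mkdir -p pics; python3 - <<'E'
from rig import bot,viewer
import cv2,numpy as np
for n in("scene","top"):
    c=viewer.capture(n); cv2.imwrite(f"pics/{n}0.png",c["frame"][:,:,::-1]); np.savez(f"{n}0.npz",**c)
    print(n,c["fx"],c["fy"],c["cx"],c["cy"],np.round(c["view"],4).tolist())
s=bot.read_state();print(s)
E
```

```text
scene 434.0133802738021 434.0133802738021 272.24808051213654 212.96605271290505 [[0.8038, -0.5948, -0.0069, -0.162], [-0.4497, -0.6, -0.6616, 0.463], [0.3894, 0.5349, -0.7498, 0.5896], [0.0, 0.0, 0.0, 1.0]]
top 531.3993258812666 531.3993258812666 282.8076717238496 201.17985634397579 [[0.0795, -0.9968, 0.0062, 0.2977], [-0.9766, -0.0791, -0.1998, 0.4975], [0.1996, 0.0098, -0.9798, 1.1739], [0.0, 0.0, 0.0, 1.0]]
{'time_s': 0.1, 'joint_positions': array([ 5.85849937e+01,  3.02731517e+01,  8.21469691e+01, -5.05394200e-05,
        6.76896616e+01, -1.02267234e+01]), 'qvel': array([ 0.01057502, -0.08636847, -0.25144375,  0.10097319,  0.00216389,
        0.00570193]), 'tau': array([-5.22192186e-04, -4.40986776e+01, -1.77150840e+01,  6.34365133e-02,
        5.33846312e-02, -6.44284455e-05]), 'position': array([0.22559379, 0.58232054, 0.29138611]), 'tcp_rot': array([[ 3.61432646e-01,  9.32397687e-01, -9.98018843e-04],
       [ 9.32396314e-01, -3.61433865e-01, -1.63562042e-03],
       [-1.88576650e-03, -3.39382474e-04, -9.99998164e-01]]), 'force': array([ 0.34878418, -0.71549353,  0.24419118]), 'moment': array([-0.01259087,  0.04621051,  0.01586456]), 'opening': 1.0006175287262185}
```

View pics/scene0.png

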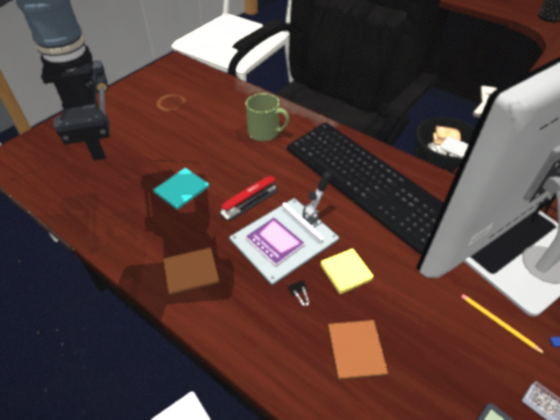

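View pics/top0.png

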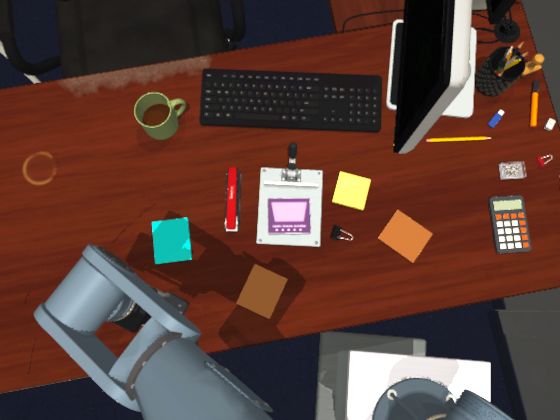

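The scene view shows the board at about (285,240) with the purple pad on it and the lever at (318,195). In the top view the board spans (258–323, 168–245), the pad is at (289,217), the lever at (291,160), the stapler at (232,200) and the sticky notes at (351,190). Next I'll measure with masks.

```bash
cat > h.py <<'E'
import numpy as np,cv2
from rig import bot,viewer
def ray(c,u,v,z):
    V=np.array(c["view"]);R,t=V[:3,:3],V[:3,3];o=-R.T@t
    d=R.T@np.array([(u-c["cx"])/c["fx"],(v-c["cy"])/c["fy"],1.]);return o+d*(z-o[2])/d[2]
def proj(c,p):
    q=np.array(c["view"])@np.r_[p,1];return c["fx"]*q[0]/q[2]+c["cx"],c["fy"]*q[1]/q[2]+c["cy"]
def quad(c,mask,z):
    m=cv2.morphologyEx(mask.astype(np.uint8),cv2.MORPH_CLOSE,np.ones((5,5)))
    k=max(cv2.findContours(m,cv2.RETR_EXTERNAL,cv2.CHAIN_APPROX_NONE)[0],key=cv2.contourArea)[:,0]
    w=np.array([ray(c,*p,z)[:2] for p in k])
    (cx,cy),(a,b),th=cv2.minAreaRect((w*1000).astype(np.float32))
    box=cv2.boxPoints(((cx,cy),(a,b),th))
    return k,np.array([cx,cy])/1000,(a,b),th,box/1000
def masks(c,roi):
    hsv=cv2.cvtColor(np.ascontiguousarray(c["frame"]),cv2.COLOR_RGB2HSV).astype(int);h,s,v=hsv[...,0],hsv[...,1],hsv[...,2]
    r=np.zeros(h.shape,bool);r[roi[1]:roi[3],roi[0]:roi[2]]=1
    pad=r&(h>125)&(h<165)&(s>45)&(v>60)
    brd=r&(((s<60)&(v>110))|pad)
    return pad,brd
E
python3 - <<'E'
from h import *
big=[]
for n,roi in(("scene",(222,195,345,285)),("top",(250,160,328,252))):
    c=dict(np.load(n+"0.npz")); p,b=masks(c,roi)
    for nm,m,z in(("pad",p,.019),("brd",b,.010)):
        k,ce,ab,th,box=quad(c,m,z); print(n,nm,np.round(ce,4),np.round(ab,1),round(th,2),np.round(box,4).tolist())
    f=c["frame"][roi[1]-55 if n=="scene" else roi[1]-25:roi[3],roi[0]:roi[2],::-1]
    big.append(cv2.resize(f,(390,580),interpolation=cv2.INTER_CUBIC))
cv2.imwrite("pics/big.png",np.hstack(big))
E
```

```text
scene pad [0.4467 0.323 ] [80.3 95.7] 5.42 [[0.40220001339912415, 0.3668000102043152], [0.41130000352859497, 0.27149999141693115], [0.4912000000476837, 0.2791000008583069], [0.4821999967098236, 0.37439998984336853]]
scene brd [0.4976 0.3238] [245.1 158.8] 1.87 [[0.3725000023841858, 0.39910000562667847], [0.37770000100135803, 0.24040000140666962], [0.6226999759674072, 0.2484000027179718], [0.6175000071525574, 0.40709999203681946]]
top pad [0.4449 0.3203] [81.9 97.4] 6.1 [[0.39910000562667847, 0.364300012588501], [0.40939998626708984, 0.26750001311302185], [0.49079999327659607, 0.27619999647140503], [0.4805000126361847, 0.37299999594688416]]
top brd [0.4697 0.32  ] [186.  150.8] 1.79 [[0.3743000030517578, 0.39239999651908875], [0.3790000081062317, 0.24169999361038208], [0.5649999976158142, 0.2475000023841858], [0.5602999925613403, 0.3982999920845032]]
```

View pics/big.png

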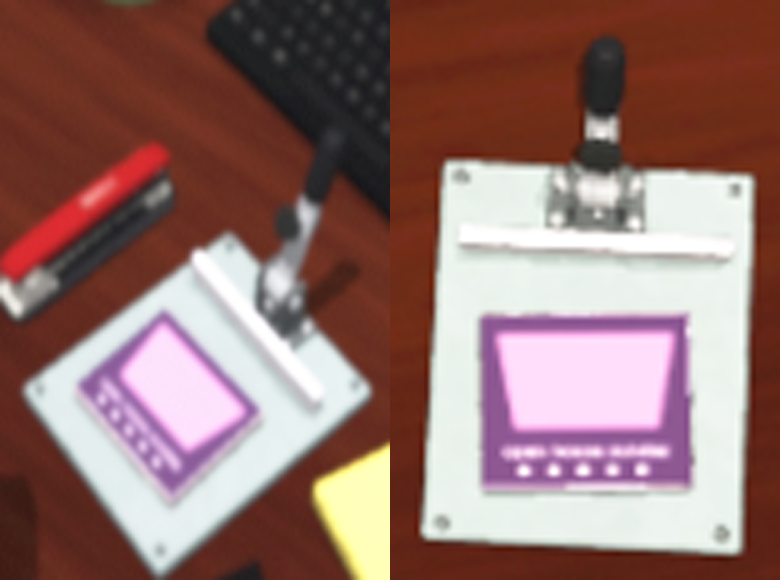

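Board yaw is about 1.8°, its origin about (0.477, 0.321), and the sizes match (186×151). The pad centre is about 32 mm behind the origin and 4° askew, so it needs about 30 mm of push. The plan is to push it square with two half-open fingertips, jaws along board y.

{"name": "arm_command", "arguments": {"targets": [{"rot": [0,0,-8],"offset": [-3,4,1],"gripper": 0.4},{"rot": [0,0,-16],"offset": [-6,8,2],"gripper": 0.4},{"rot": [0,0,-23],"offset": [-9,12,4],"gripper": 0.4},{"rot": [0,0,-23],"offset": [-12,16,6],"gripper": 0.4},{"rot": [0,0,-23],"offset": [-15,20,8],"gripper": 0.4},{"rot": [0,0,-23],"offset": [-18.9,24.4,9],"gripper": 0.4},{"rot": [0,0,-23],"offset": [-18.9,24.4,9],"gripper": 0.4},{"rot": [0,0,-23],"offset": [-18.9,24.4,9],"gripper": 0.4}]}}

```text
time_s: 0.9
position: [0.386, 0.3156, 0.2012]
tcp_rot: [[-0.027, 1.0, -0.002], [1.0, 0.027, -0.002], [-0.002, -0.002, -1.0]]
force: [0.1, 1.2, 0.3]
opening: 0.606
```

{"name": "arm_command", "arguments": {"targets": [{"rot": [0,0,0],"offset": [0.3,-0.2,4],"gripper": 0.4},{"rot": [0,0,0],"offset": [0.3,-0.2,8],"gripper": 0.4},{"rot": [0,0,0],"offset": [0.3,-0.2,10],"gripper": 0.4},{"rot": [0,0,0],"offset": [0.3,-0.2,11.2],"gripper": 0.4},{"rot": [0,0,0],"offset": [0.3,-0.2,11.7],"gripper": 0.4},{"rot": [0,0,0],"offset": [0.3,-0.2,11.7],"gripper": 0.4}]}}

```text
time_s: 1.5
position: [0.3829, 0.3218, 0.0852]
tcp_rot: [[-0.032, 0.999, 0.0], [0.999, 0.032, 0.0], [0.0, 0.0, -1.0]]
force: [0.4, -0.9, 0.2]
opening: 0.602
```

```bash
python3 - <<'E'
from h import *
f=[]
for n,r in(("scene",(200,150,350,300)),("top",(220,140,370,290))):
    c=viewer.capture(n);f.append(cv2.resize(c["frame"][r[1]:r[3],r[0]:r[2],::-1],(400,400),interpolation=cv2.INTER_CUBIC))
cv2.imwrite("pics/a.png",np.hstack(f));s=bot.read_state();print(s["position"],s["force"])
E
```

```text
[0.38339789 0.32183444 0.0861237 ] [ 0.11922566 -0.37957492 -0.44965298]
```

View pics/a.png

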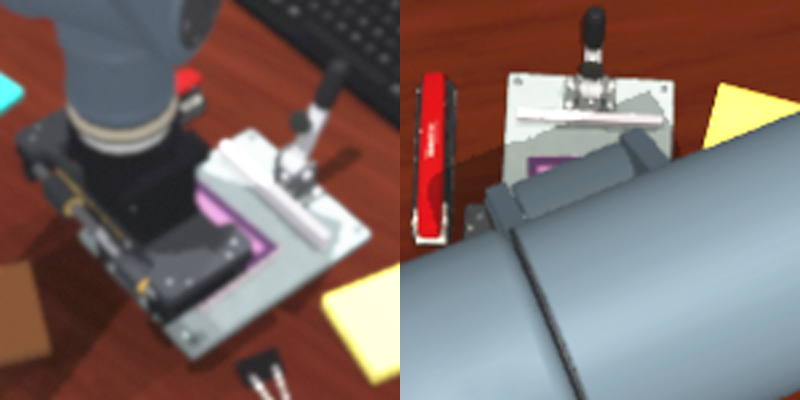

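The fingers stand behind the pad, clear of everything, but the tips are a little high at 16 mm. I'll lower them 2 mm and push.

{"name": "arm_command", "arguments": {"targets": [{"rot": [0,0,0],"offset": [0,0,0.2],"gripper": 0.4},{"rot": [0,0,0],"offset": [0,0.5,0.2],"gripper": 0.4},{"rot": [0,0,0],"offset": [0,1.0,0.2],"gripper": 0.4},{"rot": [0,0,0],"offset": [0,1.5,0.2],"gripper": 0.4},{"rot": [0,0,0],"offset": [0,2.0,0.2],"gripper": 0.4},{"rot": [0,0,0],"offset": [0,2.5,0.2],"gripper": 0.4},{"rot": [0,0,0],"offset": [0,3.0,0.2],"gripper": 0.4},{"rot": [0,0,0],"offset": [0,3.4,0.2],"gripper": 0.4}]}}

```text
time_s: 2.4
position: [0.4175, 0.3223, 0.0832]
tcp_rot: [[-0.031, 1.0, 0.0], [1.0, 0.031, 0.0], [0.0, 0.0, -1.0]]
force: [-2.4, 1.2, -0.3]
opening: 0.599
```

{"name": "arm_command", "arguments": {"targets": [{"rot": [0,0,0],"offset": [0,0.1,0],"gripper": 0.4},{"rot": [0,0,0],"offset": [0,0.2,0],"gripper": 0.4},{"rot": [0,0,0],"offset": [0,0.2,0],"gripper": 0.4}]}}

```text
time_s: 2.7
position: [0.4191, 0.3224, 0.0832]
tcp_rot: [[-0.032, 0.999, 0.0], [0.999, 0.032, 0.0], [0.0, 0.0, -1.0]]
force: [1.0, -0.1, -0.3]
opening: 0.603
```

{"name": "arm_command", "arguments": {"targets": [{"rot": [0,0,0],"offset": [0,0.1,0],"gripper": 0.4},{"rot": [0,0,0],"offset": [0,0.2,0],"gripper": 0.4},{"rot": [0,0,0],"offset": [0,0.3,0],"gripper": 0.4},{"rot": [0,0,0],"offset": [0,0.4,0],"gripper": 0.4}]}}

```text
time_s: 3.1
position: [0.4216, 0.3224, 0.0832]
tcp_rot: [[-0.031, 1.0, -0.003], [1.0, 0.031, -0.001], [-0.001, -0.003, -1.0]]
force: [-5.1, 2.3, 3.0]
opening: 0.599
```

{"name": "arm_command", "arguments": {"targets": [{"rot": [0,0,0],"offset": [0,0.1,0],"gripper": 0.4},{"rot": [0,0,0],"offset": [0,0.2,0],"gripper": 0.4}]}}

```text
time_s: 3.3
position: [0.4219, 0.3223, 0.0831]
tcp_rot: [[-0.031, 0.999, -0.007], [1.0, 0.031, -0.002], [-0.001, -0.007, -1.0]]
force: [-8.2, 1.9, 5.3]
opening: 0.603
```

It has stalled against the fence at TCP x 0.422 (0.4227 expected) with about 8 N. Now I'll back off and rise.

{"name": "arm_command", "arguments": {"targets": [{"rot": [0,0,0],"offset": [0,0,0],"gripper": 0.4},{"rot": [0,0,0],"offset": [0,0,0],"gripper": 0.4},{"rot": [0,0,0],"offset": [0,-1.5,0],"gripper": 0.4},{"rot": [0,0,0],"offset": [0,-2.5,-1],"gripper": 0.4},{"rot": [0,0,0],"offset": [0,-2.5,-6],"gripper": 0.4},{"rot": [0,0,0],"offset": [0,-2.5,-11],"gripper": 0.6},{"rot": [0,0,0],"offset": [0,-2.5,-16],"gripper": 1.0},{"rot": [0,0,0],"offset": [0,-2.5,-20],"gripper": 1.0}]}}

```text
time_s: 4.1
position: [0.4005, 0.322, 0.2871]
tcp_rot: [[-0.032, 0.999, 0.005], [0.999, 0.032, 0.002], [0.002, 0.005, -1.0]]
force: [0.4, 0.3, 0.1]
opening: 0.415
```

```bash
python3 - <<'E'
from h import *
f=[]
for n,r in(("scene",(200,150,350,300)),("top",(220,140,370,290))):
    c=viewer.capture(n);np.savez(n+"1.npz",**c);f.append(cv2.resize(c["frame"][r[1]:r[3],r[0]:r[2],::-1],(400,400),interpolation=cv2.INTER_CUBIC))
    # predicted fence foot line and pad top corners when home, board frame
    o=np.array([.4772,.3210]);a=.0314;X=np.array([np.cos(a),np.sin(a)]);Y=np.array([-X[1],X[0]])
    p,b=masks(c,(225,195,345,285) if n=="scene" else (250,160,328,252))
    k,ce,ab,th,box=quad(c,p,.019);print(n,"pad board xy",(ce-o)@X,(ce-o)@Y,ab,th)
cv2.imwrite("pics/b.png",np.hstack(f));s=bot.read_state();print(s["position"],s["force"],s["opening"])
E
```

```text
scene pad board xy -0.0007314946734094048 0.001005882872919805 (80.56895446777344, 94.99048614501953) 2.1062023639678955Traceback (most recent call last):
  File "<stdin>", line 8, in <module>
  File "h.py", line 10, in quad
    k=max(cv2.findContours(m,cv2.RETR_EXTERNAL,cv2.CHAIN_APPROX_NONE)[0],key=cv2.contourArea)[:,0]
      ~~~^^^^^^^^^^^^^^^^^^^^^^^^^^^^^^^^^^^^^^^^^^^^^^^^^^^^^^^^^^^^^^^^^^^^^^^^^^^^^^^^^^^^
ValueError: max() iterable argument is empty
```

In the scene view the pad is home: −0.7 mm there, −2.5 mm after the view's known bias, and square to 0.3°. The arm hides it in the top view. Next I'll pass over the lever and get behind its handle.

{"name": "arm_command", "arguments": {"targets": [{"rot": [0,0,0],"offset": [0,4,0],"gripper": 1.0},{"rot": [0,0,0],"offset": [-0.1,8,0],"gripper": 1.0},{"rot": [0,0,0],"offset": [-0.2,12,0],"gripper": 1.0},{"rot": [0,0,0],"offset": [-0.3,16,0],"gripper": 1.0},{"rot": [0,0,0],"offset": [-0.3,20,0],"gripper": 1.0},{"rot": [0,0,0],"offset": [-0.3,22.7,0],"gripper": 1.0},{"rot": [0,0,0],"offset": [-0.3,22.7,0],"gripper": 1.0}]}}

```text
time_s: 4.9
position: [0.6306, 0.325, 0.2822]
tcp_rot: [[-0.029, 1.0, 0.003], [1.0, 0.029, 0.0], [-0.0, 0.003, -1.0]]
force: [-1.2, -0.6, 0.2]
opening: 0.005
```

```bash
python3 - <<'E'
from h import *
f=[]
for n,r in(("scene",(200,60,400,260)),("top",(200,80,400,280))):
    c=viewer.capture(n);f.append(cv2.resize(c["frame"][r[1]:r[3],r[0]:r[2],::-1],(400,400),interpolation=cv2.INTER_CUBIC))
cv2.imwrite("pics/c.png",np.hstack(f));s=bot.read_state();print(s["position"],s["force"],s["opening"])
E
```

```text
[0.62661861 0.32549782 0.28210078] [-0.48026588  0.31973079  0.26065176] 0.0032791778339800793
```

View pics/c.png

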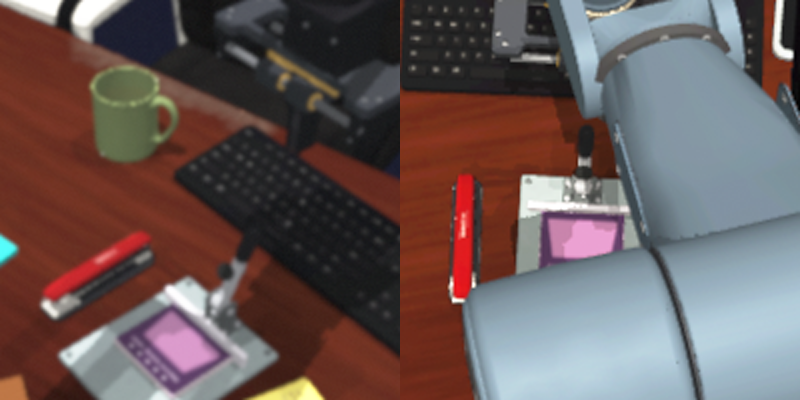

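The pad's far edge lies along the fence, the lever is up, and the hand is behind it and clear. I'll lower the tips to z = 0.11 and push back towards the pad.

{"name": "arm_command", "arguments": {"targets": [{"rot": [0,0,0],"offset": [0,0,4],"gripper": 1.0},{"rot": [0,0,0],"offset": [0,0,8],"gripper": 1.0},{"rot": [0,0,0],"offset": [0,0,10.2],"gripper": 1.0},{"rot": [0,0,0],"offset": [0,-1,10.2],"gripper": 1.0},{"rot": [0,0,0],"offset": [0,-2,10.2],"gripper": 1.0},{"rot": [0,0,0],"offset": [0,-3,10.2],"gripper": 1.0},{"rot": [0,0,0],"offset": [0,-4,10.2],"gripper": 1.0}]}}

```text
time_s: 5.7
position: [0.5906, 0.3256, 0.1858]
tcp_rot: [[-0.032, 0.999, 0.015], [0.999, 0.032, 0.003], [0.003, 0.015, -1.0]]
force: [5.8, -0.5, 3.3]
opening: 0.005
```

{"name": "arm_command", "arguments": {"targets": [{"rot": [0,0,0],"offset": [0,-1,0],"gripper": 1.0},{"rot": [0,0,0],"offset": [0,-2,0],"gripper": 1.0},{"rot": [0,0,0],"offset": [0,-3,0],"gripper": 1.0},{"rot": [0,0,0],"offset": [0,-4,0],"gripper": 1.0}]}}

```text
time_s: 6.1
position: [0.5503, 0.3246, 0.1859]
tcp_rot: [[-0.032, 0.999, 0.014], [0.999, 0.032, 0.004], [0.004, 0.014, -1.0]]
force: [4.8, -0.7, 4.2]
opening: 0.002
```

{"name": "arm_command", "arguments": {"targets": [{"rot": [0,0,0],"offset": [0,-1,0.3],"gripper": 1.0},{"rot": [0,0,0],"offset": [0,-2,0.6],"gripper": 1.0},{"rot": [0,0,0],"offset": [0,-3,0.8],"gripper": 1.0},{"rot": [0,0,0],"offset": [0,-4,0.8],"gripper": 1.0},{"rot": [0,0,0],"offset": [0,-4.5,0.8],"gripper": 1.0},{"rot": [0,0,0],"offset": [0,-4.5,0.8],"gripper": 1.0}]}}

```text
time_s: 6.7
position: [0.4999, 0.3218, 0.1724]
tcp_rot: [[-0.032, 0.999, -0.004], [0.999, 0.032, -0.001], [-0.001, -0.004, -1.0]]
force: [-0.6, -0.5, 0.0]
opening: 0.004
```

```bash
python3 - <<'E'
from h import *
f=[]
for n,r in(("scene",(200,110,350,260)),("top",(220,140,370,290))):
    c=viewer.capture(n);f.append(cv2.resize(c["frame"][r[1]:r[3],r[0]:r[2],::-1],(400,400),interpolation=cv2.INTER_CUBIC))
cv2.imwrite("pics/d.png",np.hstack(f));s=bot.read_state();print(s["position"],s["force"],s["opening"])
E
```

```text
[0.50180328 0.32202228 0.17292048] [0.1231823  0.87636974 0.61934606] 0.005112719377698868
```

View pics/d.png

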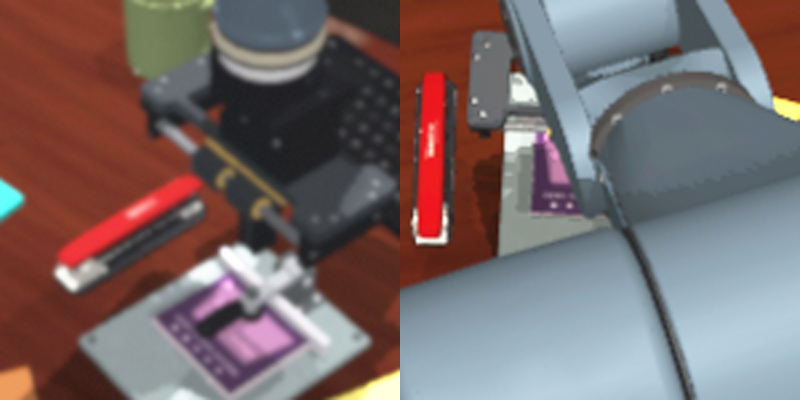

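The lever has snapped down over the pad and the force on the tool is zero. I'll raise the hand and move it aside for a clear last check.

{"name": "arm_command", "arguments": {"targets": [{"rot": [0,0,0],"offset": [0,0,-4],"gripper": 1.0},{"rot": [0,0,0],"offset": [0,0,-8],"gripper": 1.0},{"rot": [0,0,0],"offset": [4,0,-12],"gripper": 1.0},{"rot": [0,0,0],"offset": [8,-2,-12],"gripper": 1.0},{"rot": [0,0,0],"offset": [12,-4,-12],"gripper": 1.0},{"rot": [0,0,0],"offset": [16,-6,-12],"gripper": 1.0},{"rot": [0,0,0],"offset": [20,-8,-12],"gripper": 1.0},{"rot": [0,0,0],"offset": [22,-10,-12],"gripper": 1.0}]}}

```text
time_s: 7.6
position: [0.3943, 0.5418, 0.2931]
tcp_rot: [[-0.033, 0.999, 0.001], [0.999, 0.033, 0.002], [0.002, 0.001, -1.0]]
force: [-0.3, -0.5, 0.3]
opening: 0.006
```

{"name": "arm_command", "arguments": {"targets": [{"rot": [0,0,0],"offset": [4,-4,0],"gripper": 1.0},{"rot": [0,0,0],"offset": [4,-4,0],"gripper": 1.0},{"rot": [0,0,0],"offset": [4,-4,0],"gripper": 1.0},{"rot": [0,0,0],"offset": [4,-4,0],"gripper": 1.0}]}}

```text
time_s: 8.0
position: [0.3547, 0.577, 0.2931]
tcp_rot: [[-0.031, 1.0, 0.001], [1.0, 0.031, -0.001], [-0.001, 0.001, -1.0]]
force: [0.8, 0.0, 0.5]
opening: 0.007
```

```bash
python3 - <<'E'
from h import *
f=[]
o=np.array([.4772,.3210]);a=.0314;X=np.array([np.cos(a),np.sin(a)]);Y=np.array([-X[1],X[0]])
for n,r in(("scene",(200,150,350,300)),("top",(220,140,370,290))):
    c=viewer.capture(n);f.append(cv2.resize(c["frame"][r[1]:r[3],r[0]:r[2],::-1],(400,400),interpolation=cv2.INTER_CUBIC))
    p,b=masks(c,(225,195,345,285) if n=="scene" else (250,160,328,252))
    if p.sum()>50:
        k,ce,ab,th,box=quad(c,p,.019);print(n,"pad",(ce-o)@X,(ce-o)@Y,ab,th)
    # shut handle end, predicted pixel in the crop
    P=o-.034*X;u,v=proj(c,[*P,.04]);print("handle end crop px",(u-r[0])*400/150,(v-r[1])*400/150)
cv2.imwrite("pics/e.png",np.hstack(f));s=bot.read_state();print(s["time_s"],s["position"],s["force"])
E
```

```text
scene pad -0.000487748684724641 0.0006842597098882404 (81.04945373535156, 95.65811920166016) 2.0892765522003174
handle end crop px 197.36158307763768 225.88915459758286
top pad -0.002551779018510734 -0.0021734000659694957 (83.14679718017578, 97.130859375) 1.8865981101989746
handle end crop px 183.9205112653473 199.30090180077195
8.1 [0.35533669 0.57646531 0.29319145] [-0.45925174  0.74556329 -0.51009112]
```

View pics/e.png

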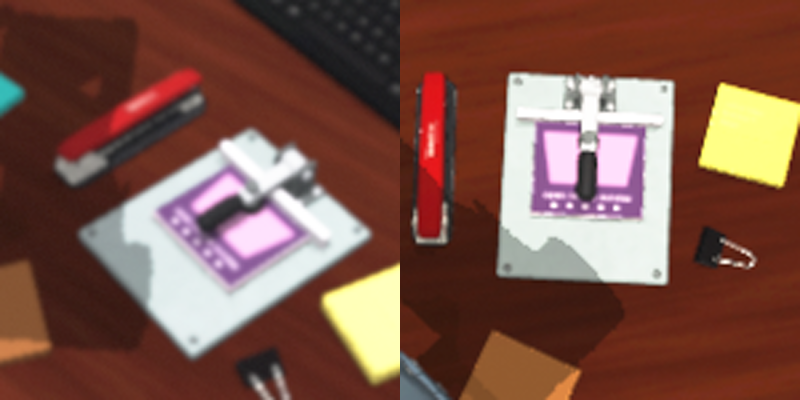

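The pad centre is at board x = −2.55 mm (−2.5 is home) and square to 0.1°. The handle end shows at about (186,200) in the top crop, against (184,199) predicted for a shut lever.

```bash
python3 -c "
from rig import ticket;print(ticket.hand_in())"
```

```text
the job is handed in; nothing more can be done
None
```

I pushed the pad squarely against the fence with two half-open fingertips. Then I pushed the lever over from behind with the fingers shut; it snapped down by itself onto the pad. I moved the arm clear and handed the job in at about 8 s.

**Last checks**
- **Pad:** the top view puts its centre at board x = −2.6 mm (home is −2.5), y = −2 mm, and square to about 0.1°. The scene view reads x = −0.5 mm, y = +0.7 mm, about 0.3° askew. That 2 mm disagreement was there before the push too and is within the calibration error.
- **Lever:** the handle end lies about 2 px (in the enlarged crop) from where a shut lever should be.
- **Foot force:** I couldn't measure it directly. I took it from the lever lying shut on the pad.
- **Other items:** the stapler, sticky notes and binder clip look undisturbed in the last picture. I only compared them by eye.

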